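Stack a round LED lamp on the assembly jig

ROBOT

A 6-joint arm with a two-finger parallel gripper is mounted at the origin on the work surface. World frame = base frame: x ahead of the robot, y to its left, z up, the work surface at z = 0. Lengths are in m, angles in rad, forces in N, time in s.
With the tool pointing down it reaches from about 0.35 to 0.925 m from the base axis. Payload 6.4 kg.
Tool frame: the origin (TCP) lies at the very end of the fingers, on their centre line; the grasp point (between the pads) lies 19 mm behind it; z points along the fingers, y is the line along which they close (so a half turn about z gives the same grasp; the last joint's range is limited). The gripper opens to 94 mm and grips with 3 to 60 N. Pads are 16 mm wide; open, the fingers measure 119 mm over their backs; the gripper's body (75 mm by 177 mm) begins 78 mm behind the grasp point.
Start: joints at [-1.408, 0.245, 1.558, -0, 1.339, -0.174], TCP at [0.215, -0.613, 0.182] pointing down, gripper open.
Joint ranges: [-3.13, 3.13], [-1.02, 2.26], [0.13, 2.54], [-0.95, 4.09], [0.21, 2.88], [-2.74, 2.74]. Speed limits (rad/s): [2.57, 2.57, 3.14, 3.14, 3.14, 3.14].

INTERFACE

Orientations are given as a unit quaternion [x, y, z, w].
In Python, from station import ctrl, gripper_to, status, snapshot, camera_params gives the robot as it stands. Calls block until the motion is done:
- ctrl.move_to(position, orientation): joint-space move of the TCP to a pose.
- ctrl.movel(position, v=0.15, frame=None, contact_N=None): straight line of the TCP; frame=None keeps the orientation; v is the mean speed in m/s. With contact_N (N) it stops when the force on the tool has changed by that much, and returns True; else False.
- ctrl.set_joints(angles): joint-space move.
- gripper_to(opening, grasp_force=None): finger opening in m; grasp_force is the grip in N (None keeps the last); returns when the fingers have stopped.
- ctrl.hold(seconds).
- ctrl.solve_ik(position, orientation): joint angles nearest the present ones, or None.
- status.observe(): the state.
- snapshot(name): name is "side" or "top"; returns the picture (384x512x3 uint8, red, green, blue); there is no depth.
- camera_params(name): a dict with "mtx" (3x3 intrinsics, pixels), "k1" (the pictures are not rectified: a ray, as slopes to the right and down, at radius r is drawn at 1 + k1 r^2 times it, then the intrinsics apply), "R" (3x3) and "t" (3): a world point X has camera coordinates R X + t. Camera axes: x right, y down, z forward; pixel columns grow to the right and rows downward; lengths in m; the calibration is good to about 2 mm. A picture is of the moment at which its call begins. camera_params takes no time and is no camera call.
A pose or a line that the arm cannot do raises ctrl.MotionError and nothing moves.
- ctrl.close_job(): hands the job in; it is judged then, once.
The state is a dict: "clock": time; "joints": joint angles; "qd": joint speeds; "tau": joint torques, N m; "tcp_pos": TCP position; "eef_rot": TCP orientation; "force": force on the tool from outside, world axes, zero at the start; "torque": the same for the moment, N m; "finger_gap": finger opening in m; "grip_force": force on a finger pad.
Only numpy, scipy, OpenCV 4.12 (cv2) and the standard library are available. Lean on these libraries where they do the work, as an engineer would, in place of code of your own. Each camera call takes 0.05 s, during which the arm holds its last target. There are 200 camera calls.

TASK

Build up the LED lamp on the assembly jig: thread its five loose parts over the upright post one after another, from the bottom up the square heat sink, the wide grey ring, the LED module, the narrow grey ring and the white diffuser, each the same way up as it lies now and lying flat on the one below. Leave the jar, the transformer, the capacitor and the relay where they are.

Things in the scene. Friction and masses are not known exactly. Their poses are not given: they have to be found in the camera images.
- jig: assembly jig, fixed to the bench: round dark steel base, diameter 90 mm, 8 mm thick, with an upright bright steel post, diameter 14 mm, in its centre. The top 10 mm of the post taper to a 5 mm wide flat tip, which is 76 mm above the bench. Origin: centre of the underside of the base, on the bench and on the axis of the post; z up
- heat_sink: square aluminium heat sink, 56 x 56 mm, 22 mm tall, lying fins down: solid top plate 8 mm thick with a 24 mm hole through its middle; below it thin upright fins along its x axis, the outermost flush with the sides, and a free channel 26 mm wide under the hole. Its sides are flat along its own x and y axes. Origin: centre of the underside (foot of the fins); z up. About 0.12 kg
- wide_ring: wide spacer ring, flat grey plastic ring, outside diameter 58 mm, 14 mm thick, a 24 mm hole through its middle. Origin: centre of the underside; z up
- led_module: LED module, flat green disc, outside diameter 52 mm, 12 mm thick, a 24 mm hole through its middle and a circle of ten small yellow LEDs on its upper face that stand 3 mm proud, 18 to 25 mm from the axis. Origin: centre of the underside; z up
- narrow_ring: narrow spacer ring, flat grey plastic ring, outside diameter 36 mm, 10 mm thick, a 24 mm hole through its middle. Origin: centre of the underside; z up
- diffuser: diffuser, white plastic stepped ring, 15 mm tall: the lower 10 mm have an outside diameter of 54 mm, the upper 5 mm one of 44 mm; a 24 mm hole through its middle. Origin: centre of the underside; z up
- flux_jar: bystander: brown glass jar with a black cap, diameter 44 mm, 55 mm tall, standing. Origin: centre of the underside
- transformer: bystander: small iron transformer with a copper winding, about 26 x 30 x 24 mm. Origin: centre of the underside
- capacitor: bystander: black upright capacitor with a bright top, diameter 22 mm, 30 mm tall. Origin: centre of the underside
- relay: bystander: small black box-shaped relay with a grey top, 28 x 20 x 26 mm. Origin: centre of the underside
Not all that is in view belongs to the job. There is more than one size of the led_module; the job needs the smallest.

How it is judged:
By the outcome, as a careful person would: the job done as asked, in the order asked, and still so for the second after the job is handed in, with the robot touching nothing.
It also fails if it takes over 120 s, if anything falls off the work surface, if the arm or the gripper's body presses on something with over 40 N, if the wrist force passes 120 N, or if a joint passes its speed limit or range.

## Working session

There is one attempt and no reset: what is moved stays moved. The work goes in short steps, each a Python script; the robot and the scene stay as the last script left them, time stands still between calls to the robot, and variables do not carry over. Pictures are saved under pics/ and viewed, at most 14 in all, crops included, and the job is handed in when it is done.

```bash
mkdir -p pics; ls; python3 - <<'E'
from station import *
import cv2
for n in ("top","side"):
    im=snapshot(n); cv2.imwrite(f"pics/{n}0.png",cv2.resize(im[:,:,::-1],(800,600),interpolation=cv2.INTER_CUBIC)); cv2.imwrite(f"pics/{n}0_raw.png",im[:,:,::-1])
    print(n,camera_params(n))
print(status.observe())
E
```

```text
pics
top {'mtx': array([[443.98062377,   0.        , 259.32517506],
       [  0.        , 443.98062377, 193.88909577],
       [  0.        ,   0.        ,   1.        ]]), 'k1': -0.10305367783687153, 'R': array([[-0.07199274, -0.99740136, -0.00275184],
       [-0.97613547,  0.07102396, -0.20521974],
       [ 0.20488189, -0.01208817, -0.97871206]]), 't': array([-0.01288285,  0.55560359,  1.21973226])}
side {'mtx': array([[377.23700304,   0.        , 258.34391046],
       [  0.        , 377.23700304, 193.88222875],
       [  0.        ,   0.        ,   1.        ]]), 'k1': -0.024893045279454257, 'R': array([[-9.14913901e-01, -4.03649039e-01, -8.38016177e-05],
       [-2.64384442e-01,  5.99412588e-01, -7.55516655e-01],
       [ 3.05013803e-01, -6.91210534e-01, -6.55129435e-01]]), 't': array([0.44602622, 0.20056893, 0.8411587 ])}
{'clock': 0.1, 'joints': array([-1.40809575e+00,  2.45705703e-01,  1.55886548e+00, -8.84410096e-06,
        1.33874619e+00, -1.74098481e-01]), 'qd': array([-0.00064253, -0.00023133, -0.00313366,  0.00141985, -0.00108996,
        0.00120839]), 'tau': array([-2.50831945e-04, -4.16914022e+01, -3.15526593e+01,  6.85958890e-02,
        3.09601659e-02, -5.01812872e-05]), 'tcp_pos': array([ 0.21471215, -0.61289591,  0.18089457]), 'eef_rot': array([ 9.85853738e-01,  1.67605680e-01,  6.11927402e-07, -8.62367948e-04]), 'force': array([ 0.55488685, -0.398829  , -0.44426451]), 'torque': array([ 0.01654343,  0.05731393, -0.03083129]), 'grip_force': 0.0, 'finger_gap': 0.09400326412583142}
```

View pics/top0.png

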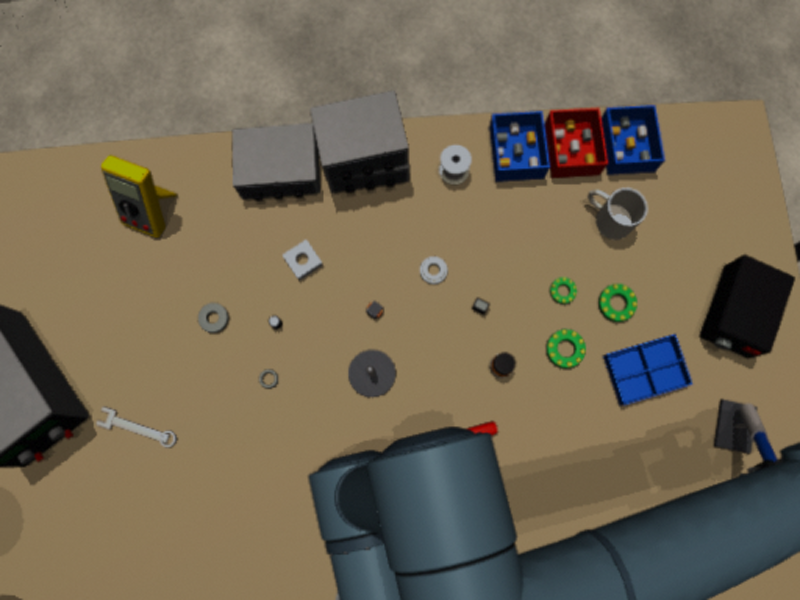

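View pics/side0.png

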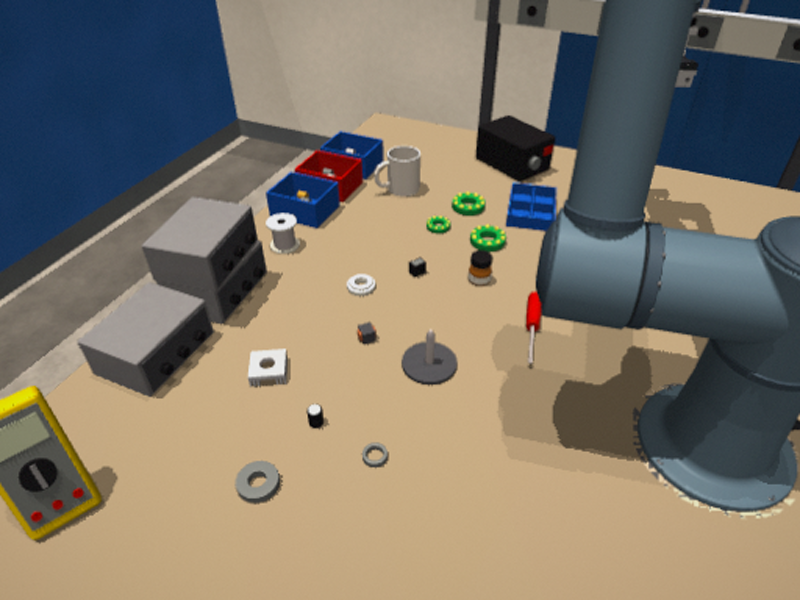

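The LED candidates in the top view (800x600 pixels) are three green rings at (564,291), (618,302) and (566,348). The first looks smallest.

- **Grey rings:** wide at (213,318), narrow at (269,379). The wrench eye at (168,438) could be mistaken for one.
- **White parts:** heat sink at (303,259), diffuser at (433,270). The spool at (455,160) could be mistaken for the diffuser.
- **Jig:** (372,372).

Next I measure all of these in both views.

```bash
cat > vis.py <<'E'
import cv2, numpy as np
from station import camera_params
def cast(name,uv,z):
    c=camera_params(name); uv=np.atleast_2d(np.asarray(uv,float))
    d=cv2.undistortPoints(uv[:,None],c["mtx"],np.array([c["k1"],0,0,0,0.]))[:,0]
    R,t=np.array(c["R"]),np.array(c["t"]); o=-R.T@t
    r=np.c_[d,np.ones(len(d))]@R
    return (o+r*((z-o[2])/r[:,2])[:,None])[:,:2]
def mask(im,green=False):
    h=cv2.cvtColor(im,cv2.COLOR_RGB2HSV).astype(int)
    if green: m=(h[...,0]>45)&(h[...,0]<80)&(h[...,1]>120)&(h[...,2]>60)
    else: m=(h[...,1]<70)&(h[...,2]>25)
    return m.astype(np.uint8)
def blob(im,seed,green=False):
    """outer contour nearest the seed pixel"""
    cs,_=cv2.findContours(mask(im,green),cv2.RETR_EXTERNAL,cv2.CHAIN_APPROX_NONE)
    cs=[c for c in cs if cv2.contourArea(c)>25]
    return min(cs,key=lambda c:-cv2.pointPolygonTest(c,tuple(map(float,seed)),True))
def disc(name,im,seed,zmid,green=False):
    c=cast(name,blob(im,seed,green)[:,0],zmid).astype(np.float32)
    c=cv2.convexHull(c*1000); m=cv2.moments(c); 
    return np.array([m["m10"],m["m01"]])/m["m00"]/1000, c, cv2.minAreaRect(c)
E
python3 - <<'E'
from vis import *
S={'jig':((372,372),(430,364),.004),'heat_sink':((292,262),(258,372),.011),'wide_ring':((203,318),(243,485),.007),'narrow_ring':((261,379),(366,460),.005),
'diffuser':((422,270),(349,286),.0075),'ledA':((564,291),(438,224),.006),'ledB':((618,302),(468,203),.006),'ledC':((566,348),(488,237),.006),
'jar':((503,364),(481,268),.027),'trafo':((375,310),(367,332),.012),'cap':((275,322),(315,416),.015),'relay':((481,306),(418,267),.013)}
for k,(a,b,z) in S.items():
    for n,s in (("top",a),("side",b)):
        im=cv2.imread(f"pics/{n}0_raw.png")[:,:,::-1].copy(); s=np.array(s)*.64
        if k in('jar','trafo','cap','relay'): print(k,n,cast(n,s,z).round(3)); continue
        p,c,r=disc(n,im,s,z,k[:3]=='led'); print(k,n,p.round(4),'rect mm',np.round(r[1],1),round(r[2],1))
im=cv2.imread("pics/top0_raw.png"); A=cv2.resize(im[165:255,335:425],(400,400)); B=cv2.resize(im[145:255,120:230],(400,400))
cv2.imwrite("pics/crop.png",np.hstack([A,B]))
E
```

```text
jig top [0.4354 0.0199] rect mm [85.6 85.6] 85.9
jig side [0.4362 0.0145] rect mm [ 90.3 111.8] 55.2
heat_sink top [0.6652 0.1404] rect mm [65.  59.5] 30.3
heat_sink side [0.6639 0.1407] rect mm [61.9 78.5] 30.6
wide_ring top [0.563  0.3184] rect mm [55.1 56.1] 88.8
wide_ring side [0.5618 0.3193] rect mm [58.2 64.2] 32.8
narrow_ring top [0.4384 0.2151] rect mm [32.7 35.7] 87.8
narrow_ring side [0.437  0.2163] rect mm [32.9 39. ] 25.1
diffuser top [ 0.626  -0.1119] rect mm [54.6 53.1] 85.8
diffuser side [ 0.6238 -0.1095] rect mm [52.6 65.7] 28.0
ledA top [ 0.5678 -0.3593] rect mm [49.  46.5] 85.8
ledA side [ 0.5664 -0.3573] rect mm [47.  54.2] 23.8
ledB top [ 0.5361 -0.4634] rect mm [69.8 72.1] 39.1
ledB side [ 0.5348 -0.463 ] rect mm [66.3 87.6] 20.2
ledC top [ 0.4546 -0.3515] rect mm [72.7 72. ] 85.6
ledC side [ 0.4537 -0.3517] rect mm [71.2 86.4] 18.9
jar top [[ 0.431 -0.226]]
jar side [[ 0.427 -0.222]]
trafo top [[0.553 0.005]]
trafo side [[0.553 0.006]]
cap top [[0.543 0.196]]
cap side [[0.541 0.198]]
relay top [[ 0.546 -0.197]]
relay side [[ 0.543 -0.194]]
```

View pics/crop.png

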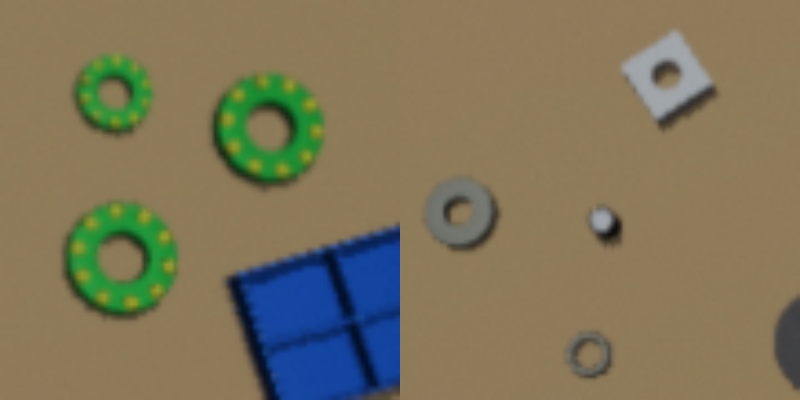

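The crop confirms it: the top-left ring is the smallest, about 52 mm by measurement against about 72 mm for the other two. Its centre is at (0.567,-0.358). The other parts also match their stated sizes, so I start with the heat sink, squeezing it along both axes to centre it.

```bash
cat > rob.py <<'E'
import numpy as np, cv2
from scipy.spatial.transform import Rotation as Ro
from station import *
JIG=np.array([.4352,.0195])
def quat(deg):
    a=np.radians(deg); y=np.array([np.cos(a),np.sin(a),0]); z=np.array([0,0,-1.])
    return Ro.from_matrix(np.c_[np.cross(y,z),y,z]).as_quat()
def best(x,y,z,deg):
    """of the two equal grasps the one with the smaller joint travel"""
    q=np.array(status.observe()["joints"]); s=[]
    for d in (deg,deg+180):
        j=ctrl.solve_ik([x,y,z],quat(d))
        if j is not None: s.append((np.abs(np.array(j)-q).max(),d))
    return min(s)[1]
def go(x,y,z,deg):
    d=best(x,y,z,deg); ctrl.move_to([x,y,z],quat(d)); return d
def say(tag):
    s=status.observe(); print(tag,'t',round(s["clock"],2),'tcp',np.round(s["tcp_pos"],4),'gap',round(s["finger_gap"],4),'grip',round(s["grip_force"],1),'F',np.round(s["force"],1))
def pick(x,y,deg,w,tz=.002,F=25,up=.125):
    """squeeze at deg+90, then grip at deg; w = width"""
    gripper_to(min(.094,w+.026)); go(x,y,.06,deg+90); print('contact',ctrl.movel([x,y,tz],v=.12,contact_N=8)); say('down')
    gripper_to(w-.006,grasp_force=6); say('sq1'); gripper_to(w+.022)
    ctrl.movel([x,y,.03],v=.15); go(x,y,.03,deg); ctrl.movel([x,y,tz],v=.12,contact_N=8)
    gripper_to(w-.006,grasp_force=F); say('sq2'); ctrl.movel([x,y,up],v=.2); say('up')
def shot(n,name,box=None):
    im=snapshot(n)[:,:,::-1]
    if box: im=im[box[1]:box[3],box[0]:box[2]]
    k=min(800/im.shape[1],600/im.shape[0]); cv2.imwrite(f"pics/{name}.png",cv2.resize(im,None,fx=k,fy=k,interpolation=cv2.INTER_CUBIC))
E
python3 - <<'E'
from rob import *
from vis import cast
print('post tip',cast("side",[431*.64,331*.64],.076))
gripper_to(.082); go(.6645,.1405,.13,120); say('above')
pick(.6645,.1405,30.5,.056)
go(*JIG,.125,30.5); say('over jig')
shot("side","hs_side",(170,100,370,250)); shot("top","hs_top",(150,130,350,280))
E
```

```text
post tip [[0.43120846 0.02339457]]
above t 3.61 tcp [0.6647 0.1397 0.1301] gap 0.082 grip 0.0 F [ 0.4  0.1 -0. ]
contact False
down t 4.84 tcp [0.6653 0.1405 0.0029] gap 0.0818 grip 0.0 F [-0.4 -0.1  0.9]
sq1 t 5.52 tcp [0.6644 0.1405 0.002 ] gap 0.0501 grip 0.0 F [-0.3 -0.3 -0.2]
sq2 t 8.88 tcp [0.6645 0.1405 0.0021] gap 0.0501 grip 0.0 F [-0.7  0.4 -0.1]
up t 9.65 tcp [0.6635 0.1404 0.1235] gap 0.0502 grip 0.0 F [-0.2 -0.4 -0.9]
over jig t 10.67 tcp [0.4359 0.0195 0.1251] gap 0.0502 grip 0.0 F [0.1 0.1 0.7]
```

View pics/hs_side.png

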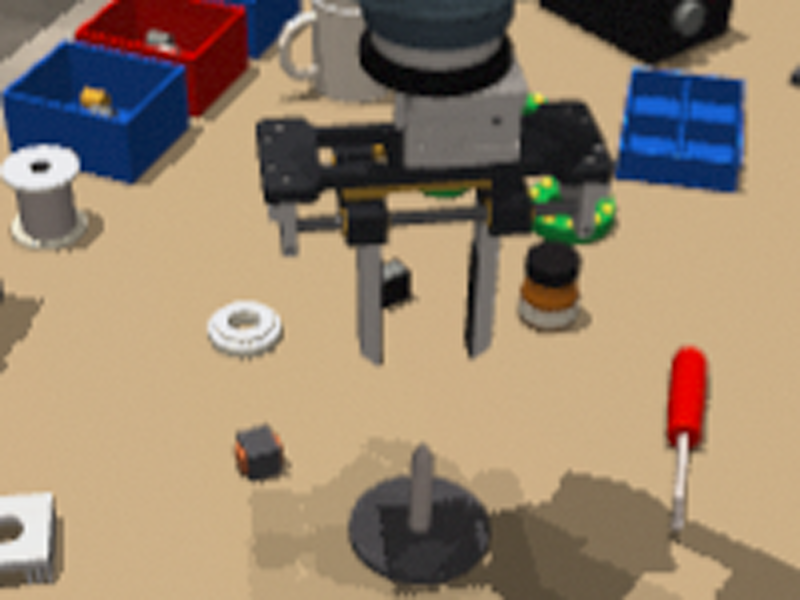

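The gripper is empty: the fingers closed to 50 mm on nothing and the heat sink is still at the left edge. I check the top view to see whether it moved.

```bash
python3 - <<'E'
from rob import *
from vis import *
im=snapshot("side"); cv2.imwrite("pics/s1_raw.png",im[:,:,::-1]); im2=snapshot("top");cv2.imwrite("pics/t1_raw.png",im2[:,:,::-1])
p,c,r=disc("side",im,np.array((258,372))*.64,.011);print(p,r)
p,c,r=disc("top",im2,np.array((292,262))*.64,.011);print(p,r)
s=status.observe();print(s["joints"],s["eef_rot"])
shot("top","t1",(100,110,356,302))
E
```

```text
[0.66417178 0.14059972] ((664.2095336914062, 140.1559295654297), (61.526859283447266, 78.54267883300781), 30.88180923461914)
[0.66522865 0.14043158] ((665.1782836914062, 140.2303466796875), (64.97557830810547, 59.51560592651367), 30.253358840942383)
[-2.15903938e-01 -2.19421317e-01  2.13467054e+00  5.81314547e-05
  1.22619310e+00 -7.48894304e-01] [4.95936348e-01 8.68358873e-01 4.85400697e-05 6.35797990e-05]
```

View pics/t1.png

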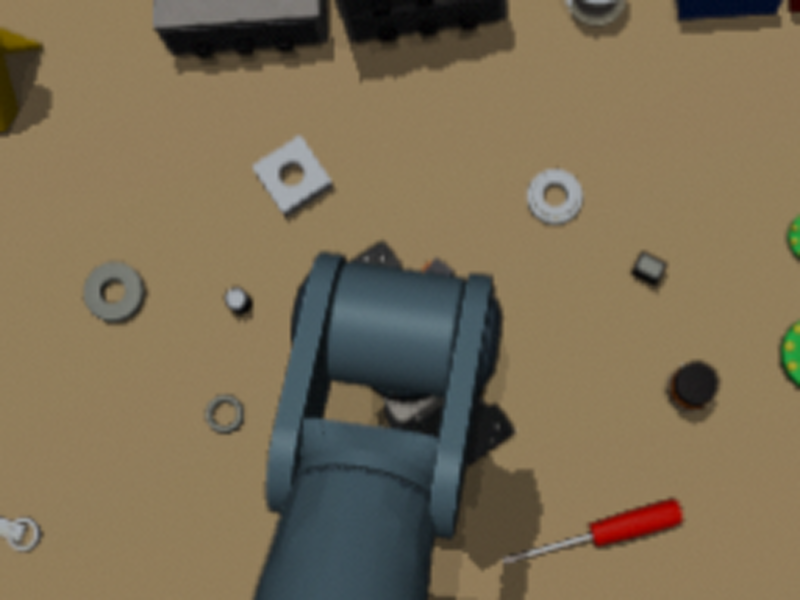

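```bash
python3 - <<'E'
from rob import *
from vis import *
for z in (.1,.125,.15):
    print(z,cast("side",[[170+375/4,190],[170+480/4,188.7]],z).round(4).tolist())
# clear air test: fingers full range and back
say('now'); gripper_to(.094); say('open')
# go back and watch one squeeze closely
go(.6645,.1405,.06,30.5); ctrl.movel([.6645,.1405,.002],v=.12,contact_N=8); say('down')
shot("side","d1",(110,170,270,290)); gripper_to(.050,grasp_force=20); say('closed')
shot("side","d2",(110,170,270,290)); shot("top","d3",(130,110,290,230))
a=cv2.imread("pics/d1.png");b=cv2.imread("pics/d2.png")
cv2.imwrite("pics/d12.png",cv2.resize(np.hstack([a,b]),(800,300)))
E
```

```text
0.1 [[0.4788, -0.0134], [0.4212, -0.0442]]
0.125 [[0.4674, 0.0138], [0.4123, -0.0158]]
0.15 [[0.4561, 0.041], [0.4033, 0.0127]]
now t 10.92 tcp [0.4359 0.0196 0.1251] gap 0.05 grip 0.0 F [-0.  -0.1 -0.5]
open t 11.74 tcp [0.4352 0.0195 0.125 ] gap 0.0938 grip 0.0 F [-0.2  0.4 -0.1]
down t 13.42 tcp [0.6648 0.1403 0.0025] gap 0.094 grip 0.0 F [-0.1 -0.4 -0.1]
closed t 14.29 tcp [0.6645 0.1405 0.002 ] gap 0.0501 grip 0.0 F [-0.4 -0.   0.9]
```

View pics/d12.png

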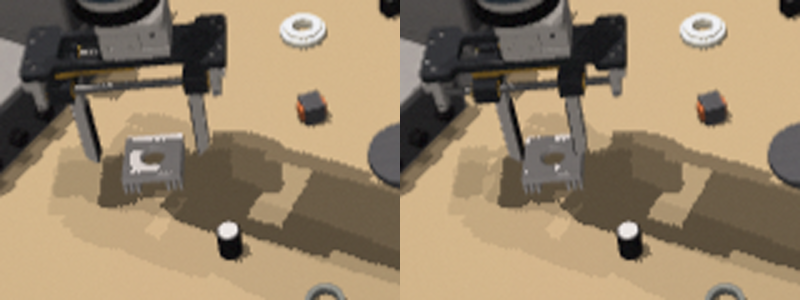

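The tips look about 20 mm higher than the reported TCP: over the jig their rays only agree with the TCP's xy at z≈0.145, while it read 0.125. I measure the true tip height by touching the bench slowly with the fingers open around the sink.

```bash
python3 - <<'E'
from rob import *
gripper_to(.094)
ctrl.movel([.6645,.1405,-.010],v=.06,contact_N=6); say('a')
print(ctrl.movel([.6645,.1405,-.032],v=.015,contact_N=4)); say('touch')
E
```

```text
a t 15.57 tcp [ 0.6637  0.1404 -0.011 ] gap 0.0942 grip 0.0 F [ 0.1 -0.3  1. ]
True
touch t 16.48 tcp [ 0.6644  0.1405 -0.0233] gap 0.0936 grip 2.2 F [-1.5 -0.6  4.9]
```

The bench is at TCP z≈-0.0227, so the fingertips sit about 22.5 mm short of the stated TCP. I put that offset into the helpers and grip again, with the previous 90° alignment squeeze.

```bash
python3 - <<'E'
s=open('rob.py').read()
s=s.replace("JIG=","OFF=-.0225  # tips lie this much above the TCP\nJIG=")
s=s.replace("ctrl.solve_ik([x,y,z]","ctrl.solve_ik([x,y,z+OFF]").replace("ctrl.move_to([x,y,z]","ctrl.move_to([x,y,z+OFF]")
s=s.replace("ctrl.movel([x,y,tz],v=.12,contact_N=8)","lin(x,y,tz,.12,8)").replace("ctrl.movel([x,y,.03],v=.15)","lin(x,y,.03,.15)").replace("ctrl.movel([x,y,up],v=.2)","lin(x,y,up,.25)")
s=s.replace("def pick","def lin(x,y,z,v=.15,N=None): return ctrl.movel([x,y,z+OFF],v=v,contact_N=N)\ndef pick")
s=s.replace("np.round(s[\"tcp_pos\"],4)","np.round(s['tcp_pos']-np.array([0,0,OFF]),4)")
open('rob.py','w').write(s)
E
python3 - <<'E'
from rob import *
x,y=.6645,.1405
lin(x,y,.002,.05); gripper_to(.050,grasp_force=6); say('sq1')
gripper_to(.08); lin(x,y,.035); go(x,y,.035,120.5); lin(x,y,.002,.12,8)
gripper_to(.050,grasp_force=25); say('sq2'); lin(x,y,.11,.25); say('up')
go(*JIG,.11,120.5); say('over jig')
shot("side","hs2_side",(200,110,344,218)); shot("top","hs2_top",(180,170,300,260))
cv2.imwrite("pics/hs2.png",np.hstack([cv2.resize(cv2.imread(f"pics/hs2_{n}.png"),(400,300)) for n in("side","top")]))
E
```

```text
sq1 t 17.4 tcp [0.6644 0.1405 0.0019] gap 0.0556 grip 6.0 F [-0.3  0.2  0.2]
sq2 t 20.6 tcp [ 0.6636  0.1402 -0.0008] gap 0.0555 grip 25.6 F [ 1.2 -1.4  4.8]
up t 21.19 tcp [0.6628 0.1406 0.1079] gap 0.0561 grip 25.0 F [-0.   0.4 -1.4]
over jig t 22.21 tcp [0.4357 0.0195 0.1098] gap 0.0556 grip 25.0 F [-0.6  0.8 -0.5]
```

View pics/hs2.png

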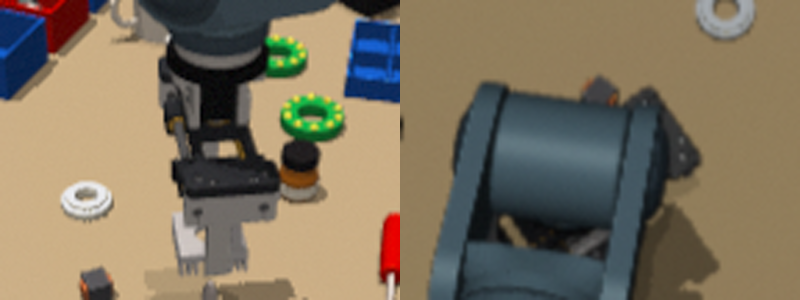

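The sink is held flat. The mean of the two views puts the jig at (0.4346,0.0207), so I lower there, watching the contact height.

```bash
sed -i 's/^JIG=.*/JIG=np.array([.4346,.0207])/' rob.py
cat >> rob.py <<'E'
def place(top,under=.0):
    """lower so that the underside (under = its height above the tips) meets height top"""
    x,y=JIG
    hit=lin(x,y,top-under+.012,.1,6)
    if hit: say('EARLY CONTACT'); return False
    hit=lin(x,y,top-under-.004,.03,5); say(f'contact {hit}'); return hit
E
python3 - <<'E'
from rob import *
lin(*JIG,.10,.1)
if place(.008):
    gripper_to(.078); say('released'); lin(*JIG,.11,.25)
    go(.45,.22,.12,0); shot("side","p1",(200,140,344,248)); im=snapshot("top"); cv2.imwrite("pics/tp1_raw.png",im[:,:,::-1])
E
```

```text
contact True t 23.97 tcp [0.4348 0.0207 0.0071] gap 0.0555 grip 28.1 F [-1.  -0.3  4.9]
released t 24.52 tcp [0.4348 0.0205 0.0071] gap 0.0782 grip 2.3 F [ 2.  -2.5  5.2]
```

```bash
ls pics | tail -3; python3 - <<'E'
import cv2,os,numpy as np
a=cv2.imread("pics/p1.png"); b=cv2.imread("pics/tp1_raw.png")
if a is not None: cv2.imwrite("pics/p1c.png",np.hstack([cv2.resize(a,(400,300)),cv2.resize(b[200:275,190:290],(400,300),interpolation=cv2.INTER_CUBIC)]))
E
```

```text
top0.png
top0_raw.png
tp1_raw.png
```

View pics/p1c.png

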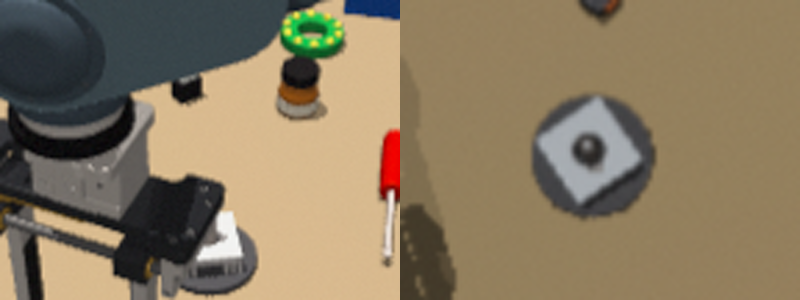

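The heat sink sits flat on the base with the post through its hole (post tip at (588,147), hole around it). Next come the wide ring and then the LED module.

```bash
python3 - <<'E'
from rob import *
gripper_to(.084)
pick(.5625,.3188,75,.058,tz=.004)
go(*JIG,.12,75); say('over')
if place(.030,-.004):
    gripper_to(.080); say('rel'); lin(*JIG,.11,.25)
    go(.56,-.30,.12,0)
    shot("side","p2",(200,140,344,248)); im=snapshot("top"); cv2.imwrite("pics/tp2_raw.png",im[:,:,::-1])
    a=cv2.imread("pics/p2.png"); cv2.imwrite("pics/p2c.png",np.hstack([cv2.resize(a,(400,300)),cv2.resize(im[200:275,190:290,::-1],(400,300),interpolation=cv2.INTER_CUBIC)])); say('end')
E
```

```text
contact False
down t 29.23 tcp [0.5628 0.3187 0.0046] gap 0.0838 grip 0.0 F [ 0.7 -0.1 -0.7]
sq1 t 29.77 tcp [0.5628 0.3189 0.0045] gap 0.0572 grip 6.0 F [ 0.7 -1.4  2.2]
sq2 t 32.92 tcp [0.563  0.319  0.0047] gap 0.0578 grip 25.0 F [0.2 0.4 2.3]
up t 33.55 tcp [0.5615 0.3184 0.1235] gap 0.0577 grip 25.0 F [-0.4  0.1 -0.5]
over t 34.78 tcp [0.4351 0.0211 0.1201] gap 0.0576 grip 25.0 F [-0.3 -0.9  0.5]
contact True t 36.12 tcp [0.4346 0.0207 0.0336] gap 0.058 grip 25.0 F [ 0.4 -0.2  0.5]
rel t 36.67 tcp [0.4344 0.0208 0.0339] gap 0.0802 grip 0.0 F [-0.2  0.1 -0.1]
end t 38.53 tcp [ 0.56   -0.2986  0.1198] gap 0.0801 grip 0.0 F [-0.6 -0.4  0.5]
```

View pics/p2c.png

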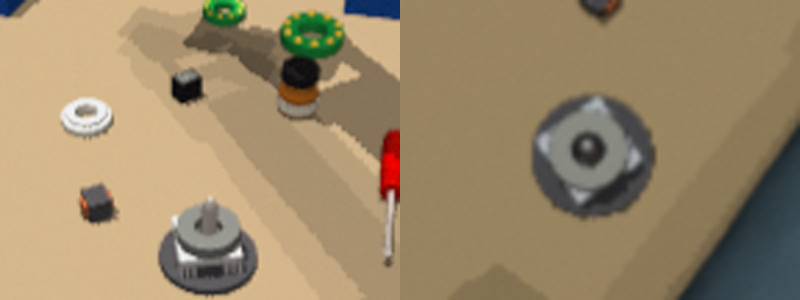

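The wide ring is flat on the sink, with the post through its centre at about (590,148). Next is the LED module, from its measured spot.

```bash
python3 - <<'E'
from rob import *
gripper_to(.078)
pick(.5671,-.3583,45,.052,tz=.004)
go(*JIG,.13,45); say('over')
if place(.044,-.004):
    gripper_to(.074); say('rel'); lin(*JIG,.12,.25)
    go(.4377,.2157,.12,0)
    im=snapshot("top"); cv2.imwrite("pics/tp3_raw.png",im[:,:,::-1])
    shot("side","p3",(200,140,344,248)); say('end')
    a=cv2.imread("pics/p3.png"); cv2.imwrite("pics/p3c.png",np.hstack([cv2.resize(a,(400,300)),cv2.resize(im[200:275,190:290,::-1],(400,300),interpolation=cv2.INTER_CUBIC)]))
E
```

```text
contact False
down t 41.7 tcp [ 0.5673 -0.3585  0.0042] gap 0.0782 grip 0.0 F [ 1.  -0.2  0.1]
sq1 t 42.24 tcp [ 0.5674 -0.3585  0.0045] gap 0.0502 grip 6.0 F [-0.2 -0.2  2. ]
sq2 t 45.41 tcp [ 0.5675 -0.3586  0.0047] gap 0.0518 grip 25.0 F [-1.4  0.1  2.2]
up t 46.04 tcp [ 0.5663 -0.3576  0.1236] gap 0.051 grip 25.0 F [-0.5  0.6 -0.7]
over t 47.53 tcp [0.4354 0.02   0.1303] gap 0.0513 grip 25.0 F [ 0.1  0.5 -0.2]
contact True t 48.82 tcp [0.4343 0.0208 0.0477] gap 0.0517 grip 25.0 F [0.4 0.3 0.4]
rel t 49.38 tcp [0.4345 0.0208 0.0482] gap 0.074 grip 0.0 F [-0.7  0.1  0.9]
end t 51.03 tcp [0.4376 0.215  0.1195] gap 0.0739 grip 0.0 F [-0.3 -0.   0. ]
```

View pics/p3c.png

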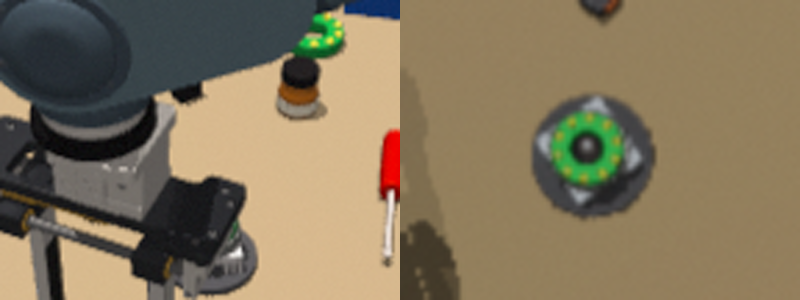

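The LED module is on the post, level and concentric at about (587,147). The narrow ring must nest inside the LEDs, so I grip it 6 mm up to keep the fingers clear of them and check the height at contact before releasing.

```bash
python3 - <<'E'
from rob import *
gripper_to(.064)
pick(.4377,.2157,45,.036,tz=.006,F=20)
go(*JIG,.13,45); lin(*JIG,.10,.1); ctrl.hold(.3); say('over')
place(.056,-.006); ctrl.hold(.2); say('at contact, expected z .062')
E
```

```text
contact False
down t 53.07 tcp [0.4382 0.2158 0.0065] gap 0.0619 grip 0.0 F [0.7 0.5 0.1]
sq1 t 53.61 tcp [0.4381 0.2158 0.0064] gap 0.0356 grip 6.0 F [-0.5 -0.1  2.5]
sq2 t 56.75 tcp [0.4381 0.2158 0.0065] gap 0.0341 grip 20.0 F [-0.8 -0.8  3.6]
up t 57.38 tcp [0.4368 0.2155 0.1238] gap 0.0344 grip 20.0 F [ 0.7 -0.3 -1.2]
over t 58.92 tcp [0.4351 0.0207 0.1006] gap 0.0344 grip 20.0 F [-0.2 -0.1 -0.5]
contact True t 59.78 tcp [0.4345 0.0207 0.0611] gap 0.035 grip 20.0 F [-0.9  0.2  0.2]
at contact, expected z .062 t 59.98 tcp [0.4343 0.0208 0.0613] gap 0.0348 grip 20.0 F [ 0.   0.3 -0.5]
```

It made contact at 0.0612 against an expected 0.062, so it went in between the LEDs. I release it, look, and leave the arm heading for the diffuser.

```bash
python3 - <<'E'
from rob import *
gripper_to(.054); say('rel'); lin(*JIG,.13,.2)
go(.625,-.1108,.12,45)
im=snapshot("top"); shot("side","p4",(200,140,344,248)); say('end')
a=cv2.imread("pics/p4.png"); cv2.imwrite("pics/p4c.png",np.hstack([cv2.resize(a[150:600,50:650],(400,300)),cv2.resize(im[215:260,205:265,::-1],(400,300),interpolation=cv2.INTER_CUBIC)]))
E
```

```text
rel t 60.5 tcp [0.4345 0.0207 0.0615] gap 0.0539 grip 0.0 F [ 0.2 -0.4 -0.4]
end t 62.02 tcp [ 0.624  -0.1097  0.1199] gap 0.0537 grip 0.0 F [-0.1 -1.1  0.3]
```

View pics/p4c.png

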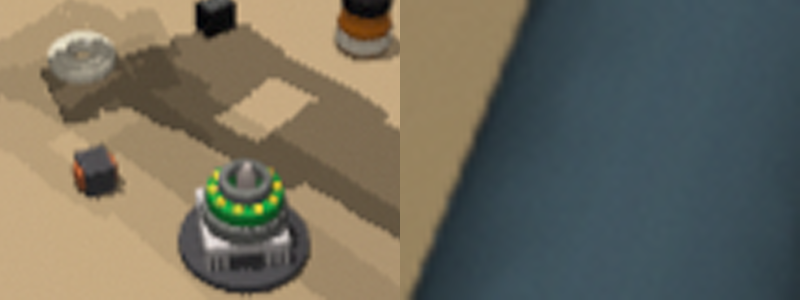

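The narrow ring lies flat inside the LED circle at (246,180), concentric with the post. The diffuser is last.

```bash
python3 - <<'E'
from rob import *
gripper_to(.080)
pick(.625,-.1108,45,.054,tz=.003,F=20,up=.13)
go(*JIG,.13,45); say('over')
if place(.066,-.003):
    gripper_to(.074); say('rel'); lin(*JIG,.15,.2)
    go(.56,-.30,.15,0)
    im=snapshot("top"); shot("side","p5",(200,140,344,248)); say('end')
    a=cv2.imread("pics/p5.png"); cv2.imwrite("pics/p5c.png",np.hstack([cv2.resize(a[150:600,50:650],(400,300)),cv2.resize(im[200:275,190:290,::-1],(400,300),interpolation=cv2.INTER_CUBIC)]))
E
```

```text
contact False
down t 64.86 tcp [ 0.6253 -0.1109  0.0033] gap 0.0804 grip 0.0 F [-0.  -0.1  1.4]
sq1 t 65.38 tcp [ 0.6253 -0.1109  0.0035] gap 0.0541 grip 6.0 F [0.1 0.1 2.6]
sq2 t 68.54 tcp [ 0.6254 -0.111   0.0036] gap 0.0527 grip 20.0 F [-1.2  1.2  1.9]
up t 69.2 tcp [ 0.624  -0.1104  0.1284] gap 0.0523 grip 20.0 F [ 0.2  1.2 -1.3]
over t 70.12 tcp [0.4353 0.0203 0.1299] gap 0.0522 grip 20.0 F [ 0.3  0.  -0.2]
contact True t 71.21 tcp [0.4351 0.0206 0.0691] gap 0.0526 grip 20.0 F [0.2 0.1 2.1]
rel t 71.76 tcp [0.4344 0.0208 0.0687] gap 0.0741 grip 0.0 F [ 0.3  0.3 -0.5]
end t 73.72 tcp [ 0.5602 -0.2986  0.1502] gap 0.074 grip 0.0 F [ 0.9 -0.2 -0.1]
```

View pics/p5c.png

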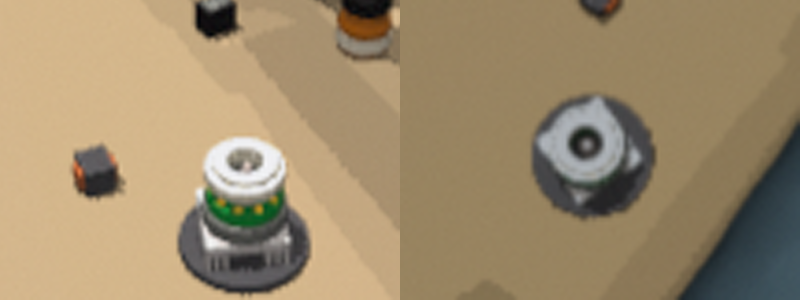

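The complete stack stands upright: the diffuser is level at (245,165), the post tip shows centred in its hole at (586,145), and the bystanders I can see have not moved.

```bash
python3 -c "
from station import ctrl
print(ctrl.close_job())"
```

```text
the job is handed in; nothing more can be done
None
```

The lamp is built on the post in the order asked, every part flat and the right way up, and the job was handed in at about 74 s on the robot clock; the jar, transformer, capacitor and relay were never touched.

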